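# Clamp the glued magnifier

### The job

The handle of the hand magnifier has just been glued, and it lies ready under the pad of one of the two small screw clamps on the desk. Turn the T-handle of that clamp clockwise (seen from above) until the rising resistance shows that the magnifier is firmly clamped, stop there without forcing it, and let go. Leave the magnifier where it lies and the other, empty clamp as it is.

Things in the scene. Friction and masses are not known exactly. Their poses are not given: they have to be found in the camera images.
- clamp_a_grip (a point): centre of the plain steel T-handle's cross-bar on top of the clamp that holds the magnifier: bar 80 long, 14 wide, 16 mm high, level, its centre 144 mm above the desk on the vertical turning axis; below it a 12 mm thick neck, free for 22 mm down to a collar 20 mm wide. x axis along the bar, z up. It stays at this height while it turns
- clamp_a_handle (a joint): angle of that T-handle, rad, growing clockwise from above (tightening); starts at 0 to 0.5; at 0 the bar points at the column. 1 rad lowers the pad 4 mm. Turns evenly with about 0.12 N m until the pad touches near 0.95; then resistance rises by 0.25 N m per rad (press 60 N per rad). 0.1 N m of rise (25 N) is firm, over 45 N overtight. Stays when let go; above 30 N it backs off to 30 N
- clamp_a_pad: the round steel pad (22 mm across) that the screw of that clamp lowers on to the magnifier's handle; origin at the centre of its top face, 10 mm above its underside; z up. It does not turn, and starts 2 to 4 mm above the magnifier's handle
- loupe: hand magnifier, 87 x 40 x 12 mm: lens in a light ring (40 mm across, at its +y end), black bar handle (14 mm wide, 11 mm thick, at its -y end). Origin at the centre of its underside, y along its length. It lies flat on the clamp's bed, its handle under the pad, the lens ring beside it
- clamp_a_bed (a point): point on the bed's top (30 mm above the desk) straight below that clamp's pad. The clamp is a grey cast C-shaped frame fixed to the desk: foot 100 x 100 mm, a column at its back, an arm over the bed, 110 mm high without the T-handle. x points to the column, z up
- loupe_handle_mid (a point): middle of the magnifier's black handle, 20 mm from its origin along -y, half-way up
- clamp_b_grip (a point): centre of the cross-bar of the T-handle on the other clamp, of the same make, which is empty: leave alone
- clamp_b_bar_end (a point): one end of the cross-bar of the empty clamp, 40 mm from its turning axis
Things that resemble listed ones, but are neither listed nor needed, are in the scene too. What is shaped like the part that bears clamp_a_grip but red is not meant.

How it is judged:
By the outcome, as a careful person would: the job done as asked, in the order asked, and still so for the second after the job is handed in, with the robot touching nothing.
It also fails if it takes over 32 s, if anything falls off the work surface, if the arm or the gripper's body presses on something with over 40 N, if the wrist force passes 120 N, or if a joint passes its speed limit or range.

### The arm

A 7-joint arm with a two-finger parallel gripper is mounted at the origin on a cart in front of the work surface, level with it; the furniture and walls round the work are solid. World frame = base frame: x ahead of the robot, y to its left, z up, the work surface at z = 0. Lengths are in m, angles in rad, forces in N, time in s.
With the tool pointing down it reaches from about 0.425 to 1.025 m from the base axis. Payload 9.4 kg.
Tool frame: the origin (TCP) lies midway between the tips of the shut fingers; the grasp point (between the pads) lies grip_point_offset behind it (grip_point_offset is the distance from the TCP to the grasp point, in m); z points along the fingers, y is the direction in which the jaws open and shut (so a half turn about z gives the same grasp; the last joint's range is limited). The gripper opens to 85 mm and grips with 20 to 120 N. Pads are 22 mm wide; open, the fingers measure 114 mm over their backs; the gripper's body (76 mm by 85 mm) begins 54 mm behind the grasp point. The pads swing forward as they close: fully open they stand 13 mm farther back than shut.
Start: joints at [-1.283, 0.599, -0.003, 1.599, 0.002, 0.943, -0.08], TCP at [0.259, 0.677, 0.231] pointing down, gripper open.
Joint ranges: [-2.57, 2.57], [-0.35, 1.97], [-1.29, 1.29], [0.11, 2.56], [-1.05, 4.19], [0.11, 1.86], [-2.63, 2.63]. Speed limits (rad/s): [2.22, 2.22, 3.01, 3.01, 3.14, 3.14, 3.14].

### API

Orientations are given as a 3x3 rotation matrix whose columns are the frame's x, y, z axes.
In Python, from bench import get_state, camera, calibration, sign_off, search_frame, trace, mark_of, grip_point_offset gives the robot as it stands.
- The arm moves only by the shell command python3 -m crank 'ROWS' [FORCE]. ROWS is JSON, a list that holds one entry, the list of rows, each a list of 7 numbers: the shift along the world's x, y, z in cm, then the turn, a rotation vector about the world's x, y, z in rad, then the finger opening in cm, from 0 to 8.54. A call has 1 to 20 rows; each row shifts and turns the commanded pose from where the row before left it; what a row does not reach is not made up. A row lasts 1/8 s, in which the tool goes at most 62.5 mm and 10.7 degrees, less where a joint would pass 70% of its speed; a pose out of reach is approached as far as the arm can. A call with a gripper value outside its range is refused whole. The fingers move at their own pace and stop on an object; FORCE is the grip in N (left out, the last holds). Time passes only in rows, so rows that do not move let the fingers close. It gives the time, the measured TCP pose, the force and the opening at its end, in the units of the state.
- get_state(): the state, without advancing time (a new reading comes with each control period).
- camera(name): name is "scene" or "side" or "wrist"; returns the picture (480x640x3 uint8, red, green, blue); there is no depth.
- calibration(name): a dict with "vertical_fov" (degrees; the focal length in pixels is half the picture's height over the tangent of half this angle, whatever the lens; pixels are square), "cx", "cy" (the principal point, pixels), "extrinsics" (4x4, takes a point from camera to world coordinates). Camera axes: x right, y down, z forward; pixel columns grow to the right and rows downward; lengths in m; the calibration is good to about 2 mm. A picture is of the moment at which its call begins: read the wrist's pose just before it. calibration takes no time and is no camera call; for the wrist camera it gives the pose at the moment of the call.
- sign_off(): hands the job in, once; it reports no verdict.
Trained networks look in the newest picture that a camera, given by its name, has taken for a name from the list of things; names that differ only in an ending like _2 or _b are one class to them, and where a whole thing is asked for, a point or a joint stands for the part that bears it (a point fixed in the world has none). Each returns a list of dicts, best first, with "confidence" (0 to 1); they miss things now and then, are a little off and sometimes report something else, mostly with a low value. They report only what shows in the picture. A call takes as long as a camera call. They do not tell look-alikes from the thing itself.
- search_frame(camera, label): "bbox" ([left, top, right, bottom] in pixels, round what is visible of it).
- trace(camera, label): "pixels" (480x640 bool, what is visible of it) and "bbox" ([left, top, right, bottom] in pixels, round what is visible of it).
- mark_of(camera, label): "at" ([column, row] in pixels: a listed point, or the origin of a listed thing).
The state is a dict: "time": time; "joint_pos": joint angles; "qd": joint speeds; "joint_torque": joint torques, N m; "tcp_pos": TCP position; "tcp_rot": TCP orientation; "wrist_force": force on the tool from outside, world axes, zero at the start; "torque": the same for the moment, N m; "grip_width": finger opening in m.
Only numpy, scipy, OpenCV 4.12 (cv2) and the standard library are available. Lean on these libraries where they do the work, as an engineer would, in place of code of your own. Each camera call takes 0.05 s, during which the arm holds its last target. There are 200 camera calls.

## Working session

There is one attempt and no reset: what is moved stays moved. The work goes in short steps, Python scripts to look and compute and a shell command to move; the robot and the scene stay as the last step left them, time stands still between calls to the robot, and variables do not carry over. Pictures are saved under pics/ and viewed, about 8 in all and at most 12, crops included, and the job is handed in when it is done.

```bash
mkdir -p pics; cat > h.py <<'E'
import numpy as np, cv2
from bench import *
def ray(name,px):
    c=calibration(name); f=240/np.tan(np.radians(c["vertical_fov"]/2)); T=np.array(c["extrinsics"])
    d=T[:3,:3]@np.array([(px[0]-c["cx"])/f,(px[1]-c["cy"])/f,1]); return T[:3,3],d/np.linalg.norm(d)
def atz(name,px,z):
    o,d=ray(name,px); return o+d*(z-o[2])/d[2]
def proj(name,p):
    c=calibration(name); f=240/np.tan(np.radians(c["vertical_fov"]/2)); T=np.array(c["extrinsics"])
    q=T[:3,:3].T@(np.array(p)-T[:3,3]); return f*q[0]/q[2]+c["cx"],f*q[1]/q[2]+c["cy"]
def save(img,n): cv2.imwrite("pics/"+n,cv2.cvtColor(img,cv2.COLOR_RGB2BGR))
E
python3 - <<'E'
from h import *
np.set_printoptions(precision=3,suppress=True)
for n in ("scene","side"):
    save(camera(n),n+"0.png")
    c=calibration(n); print(n,c["vertical_fov"],np.array(c["extrinsics"])[:3,3])
    for l,z in (("clamp_a_grip",.144),("loupe",.03),("clamp_a_bed",.03),("loupe_handle_mid",.0355),("clamp_a_pad",.054)):
        for r in mark_of(n,l): print(l,np.round(r["at"],1),round(r["confidence"],2),atz(n,r["at"],z))
s=get_state(); print(s["time"],s["tcp_pos"],s["tcp_rot"],s["wrist_force"],s["torque"],grip_point_offset)
E
```

```text
scene 54.9638194829774 [-0.016  0.601  0.645]
clamp_a_grip [215.8 253.9] 0.89 [0.559 0.34  0.144]
clamp_a_grip [219.2 296.2] 0.66 [0.466 0.387 0.144]
clamp_a_grip [455.1 212.6] 0.6 [ 0.381 -0.087  0.144]
loupe [209.6 306.5] 0.77 [0.563 0.365 0.03 ]
clamp_a_bed [445.5 255.5] 0.86 [ 0.383 -0.094  0.03 ]
clamp_a_bed [221.1 300.4] 0.78 [0.564 0.341 0.03 ]
loupe_handle_mid [216.2 299.4] 0.67 [0.566 0.349 0.035]
clamp_a_pad [445.1 245.4] 0.59 [ 0.389 -0.093  0.054]
clamp_a_pad [223.7 290.9] 0.52 [0.559 0.335 0.054]
side 48.97712295672914 [0.416 1.054 0.736]
clamp_a_grip [275.9 285.3] 0.85 [0.564 0.339 0.144]
clamp_a_grip [376.7 177.4] 0.63 [ 0.382 -0.077  0.144]
loupe [279.5 345. ] 0.72 [0.56  0.372 0.03 ]
clamp_a_bed [283.3 333.4] 0.76 [0.557 0.342 0.03 ]
clamp_a_bed [379.1 216.1] 0.64 [ 0.372 -0.085  0.03 ]
loupe_handle_mid [280.1 335.2] 0.63 [0.562 0.352 0.035]
clamp_a_pad [283.1 323.4] 0.6 [0.557 0.34  0.054]
clamp_a_pad [298. 209.] 0.41 [ 0.576 -0.071  0.054]
clamp_a_pad [376.3 207.5] 0.4 [ 0.38  -0.087  0.054]
0.6 [0.259 0.677 0.231] [[-0.934  0.357  0.   ]
 [ 0.357  0.934 -0.   ]
 [-0.    -0.    -1.   ]] [ 1.039 -0.928  0.46 ] [ 0.028  0.073 -0.015] 0.0187
```

View pics/scene0.png

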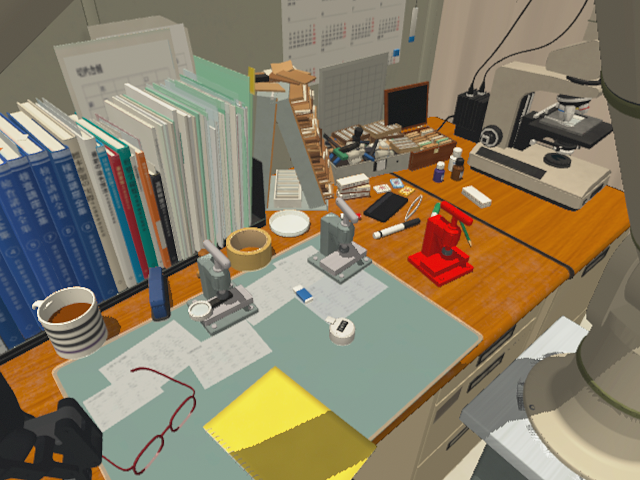

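View pics/side0.png

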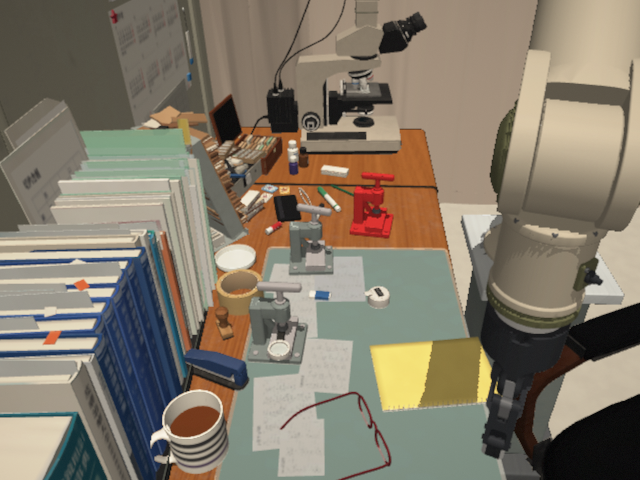

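Candidates:
- **Grey clamp with magnifier:** scene (216,254), side (276,285). This fits the description.
- **Grey empty clamp b:** scene (345,210), side (312,210).
- **Red look-alike:** scene (455,212), side (377,177).

I choose the first, and will check it in a crop and measure the bar's angle.

```bash
python3 - <<'E'
from h import *
np.set_printoptions(precision=3,suppress=True)
tiles=[]
for n,px in (("scene",(216,254)),("side",(276,285))):
    im=camera(n); ms=trace(n,"clamp_a_grip")
    for m in ms: print(n,m["bbox"],round(m["confidence"],2))
    x,y=px; crop=im[y-50:y+100,x-80:x+80].copy()
    m=[m for m in ms if m["pixels"][y-4:y+4,x-4:x+4].any()]
    if m:
        m=m[0]["pixels"]; v,u=np.nonzero(m); 
        w=np.array([atz(n,(a,b),.144)[:2] for a,b in zip(u,v)])
        (c,(w1,h1),a)=cv2.minAreaRect(w.astype(np.float32)*1000); print("rect",c,w1,h1,a)
        k=cv2.findContours(m[y-50:y+100,x-80:x+80].astype(np.uint8),cv2.RETR_EXTERNAL,cv2.CHAIN_APPROX_NONE)[0]
        crop=cv2.resize(crop,None,fx=2.5,fy=2.5,interpolation=cv2.INTER_CUBIC)
        cv2.polylines(crop,[(q*2.5).astype(np.int32) for q in k],True,(255,0,0),1)
    else: crop=cv2.resize(crop,None,fx=2.5,fy=2.5)
    tiles.append(crop)
save(np.hstack(tiles),"crop1.png")
for l in ("clamp_b_grip","clamp_b_bar_end"):
    for r in mark_of("side",l): print(l,r["at"],r["confidence"],atz("side",r["at"],.144))
E
```

```text
scene [439.4, 200.2, 472.1, 230.5] 0.84
scene [203.3, 241.2, 229.5, 272.8] 0.68
rect (558.211669921875, 339.8276672363281) 28.2268009185791 92.38665008544922 75.95658111572266
side [255.2, 281.4, 302.3, 302.6] 0.92
side [363.4, 172.5, 397.4, 189.8] 0.83
rect (556.7298583984375, 358.80975341796875) 81.05738067626953 58.8350715637207 2.819610834121704
clamp_b_grip [314.1, 208.2] 0.67 [0.52  0.073 0.144]
clamp_b_bar_end [281.7, 335.2] 0.66 [0.536 0.461 0.144]
clamp_b_bar_end [298.1, 204.0] 0.54 [0.557 0.056 0.144]
```

View pics/crop1.png

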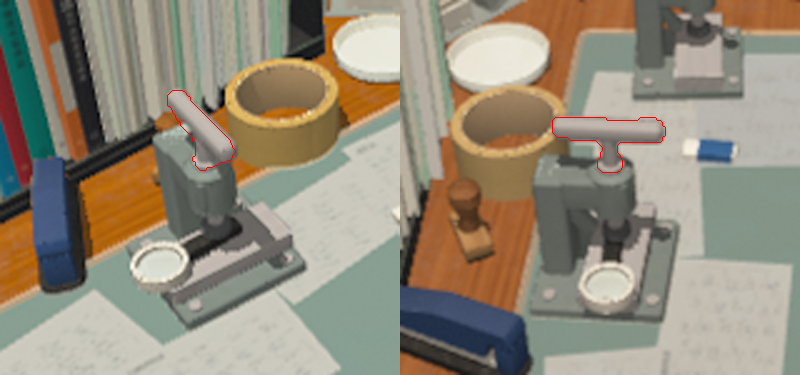

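The crop confirms it. This grey clamp has the black handle under its pad and the lens ring beside it. The bar is roughly along world x, with the column on the +x side. I'll move to hover above it.

```bash
python3 -m crank '[[[3,-3.4,0.4,0,0,0.03,8.5],[3,-3.4,0.4,0,0,0.03,8.5],[3,-3.4,0.4,0,0,0.03,8.5],[3,-3.4,0.4,0,0,0.03,8.5],[3,-3.4,0.4,0,0,0.03,8.5],[3,-3.4,0.4,0,0,0.03,8.5],[3,-3.4,0.4,0,0,0.03,8.5],[3,-3.4,0.4,0,0,0.03,8.5],[3,-3.2,0.4,0,0,0.03,8.5],[3,-3.1,0.4,0,0,0.03,8.5],[0,0,0,0,0,0,8.5],[0,0,0,0,0,0,8.5]]]' 60
python3 - <<'E'
from h import *
np.set_printoptions(precision=4,suppress=True)
s=get_state(); print(s["time"],s["tcp_pos"],s["tcp_rot"],s["wrist_force"],s["torque"],s["joint_pos"])
im=camera("wrist"); ms=trace("wrist","clamp_a_grip")
for m in ms:
    v,u=np.nonzero(m["pixels"]); w=np.array([atz("wrist",(a,b),.148)[:2] for a,b in zip(u,v)])*1000
    c,wh,a=cv2.minAreaRect(w.astype(np.float32)); print(m["bbox"],round(m["confidence"],2),c,wh,a, cv2.fitLine(w.astype(np.float32),cv2.DIST_L2,0,.01,.01).ravel())
    k=cv2.findContours(m["pixels"].astype(np.uint8),cv2.RETR_EXTERNAL,cv2.CHAIN_APPROX_NONE)[0]; im=im.copy(); cv2.polylines(im,k,True,(255,0,0),1)
for r in mark_of("wrist","clamp_a_grip"): print(r, atz("wrist",r["at"],.144))
save(im,"wrist1.png"); print(calibration("wrist"))
E
```

```text
time: 2.4
tcp_pos: [0.5583, 0.3427, 0.2712]
tcp_rot: [[-0.998, 0.065, -0.0], [0.065, 0.998, 0.0], [0.0, 0.0, -1.0]]
wrist_force: [-0.3, 0.3, -1.0]
grip_width: 0.0854
2.4 [0.5583 0.3427 0.2712] [[-0.9979  0.065  -0.0004]
 [ 0.065   0.9979  0.0005]
 [ 0.0004  0.0004 -1.    ]] [-0.2802  0.2685 -0.9594] [-0.0133 -0.0178  0.0707] [-0.5909  0.4758 -0.0685  1.7245  0.038   0.9425  0.8316]
[302.6, 181.7, 324.5, 282.9] 0.97 (557.8485107421875, 341.7494201660156) (16.59222412109375, 80.02095031738281) 86.37165069580078 [  0.9996  -0.0282 555.9214 341.4937]Traceback (most recent call last):
  File "<stdin>", line 6, in <module>
  File "h.py", line 7, in atz
    o,d=ray(name,px); return o+d*(z-o[2])/d[2]
        ~~~^^^^^^^^^
  File "h.py", line 4, in ray
    c=calibration(name); f=240/np.tan(np.radians(c["vertical_fov"]/2)); T=np.array(c["extrinsics"])
ValueError: time passes only in moves, steps and waits
```

```bash
sed -i 's/^from bench import \*/from bench import *\nimport functools\n_cal=calibration\ncalibration=functools.lru_cache(None)(_cal)/' h.py
python3 - <<'E'
from h import *
np.set_printoptions(precision=4,suppress=True)
im=camera("wrist"); ms=trace("wrist","clamp_a_grip")
for m in ms:
    v,u=np.nonzero(m["pixels"]); w=np.array([atz("wrist",(a,b),.148)[:2] for a,b in zip(u,v)])*1000
    c,wh,a=cv2.minAreaRect(w.astype(np.float32)); print(m["bbox"],round(m["confidence"],2),c,wh,a, cv2.fitLine(w.astype(np.float32),cv2.DIST_L2,0,.01,.01).ravel())
    k=cv2.findContours(m["pixels"].astype(np.uint8),cv2.RETR_EXTERNAL,cv2.CHAIN_APPROX_NONE)[0]; im=im.copy(); cv2.polylines(im,k,True,(255,0,0),1)
for l,z in (("clamp_a_grip",.144),("loupe",.03),("loupe_handle_mid",.0355),("clamp_a_bed",.03)):
  for r in mark_of("wrist",l): print(l,r, atz("wrist",r["at"],z))
save(im,"wrist1.png"); print(calibration("wrist")["extrinsics"])
E
```

```text
[300.9, 181.7, 323.2, 284.6] 0.68 (558.6947021484375, 340.61492919921875) (15.899419784545898, 80.25865936279297) 87.3016128540039 [  0.9997  -0.0231 556.6068 340.4624]
clamp_a_grip {'at': [313.3, 233.8], 'confidence': 0.84} [0.5567 0.3412 0.144 ]
loupe {'at': [337.3, 207.6], 'confidence': 0.64} [0.5626 0.3656 0.03  ]
loupe_handle_mid {'at': [316.4, 211.0], 'confidence': 0.63} [0.5636 0.3431 0.0355]
clamp_a_bed {'at': [313.3, 205.4], 'confidence': 0.56} [0.5586 0.3401 0.03  ]
[[ 0.0626  0.9472  0.3145  0.4779]
 [ 0.998  -0.0597 -0.0188  0.3486]
 [ 0.001   0.315  -0.9491  0.4134]
 [ 0.      0.      0.      1.    ]]
```

View pics/wrist1.png

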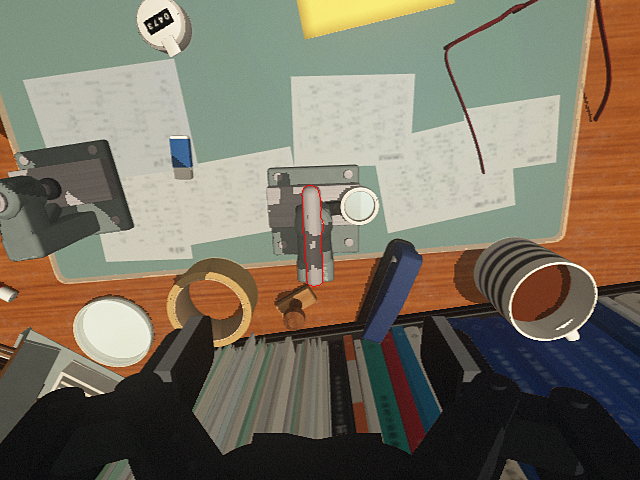

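The mask fits the bar: centre about (558,341) mm, size 80 × 16 mm. Before descending I'll measure the foot's edges for the column direction, and the clearance to the books.

```bash
python3 - <<'E'
from h import *
np.set_printoptions(precision=4,suppress=True)
for p in ((268,168),(358,166),(360,252),(273,255)): print(p,atz("wrist",p,.01))
for p in ((205,350),(320,345),(400,320)): print(p,atz("wrist",p,0),atz("wrist",p,.2))
im=cv2.imread("pics/wrist1.png"); cv2.imwrite("pics/w1c.png",cv2.resize(im[150:290,250:390],None,fx=4.2,fy=4.2,interpolation=cv2.INTER_CUBIC))
E
```

```text
(268, 168) [0.5191 0.2925 0.01  ]
(358, 166) [0.5232 0.3903 0.01  ]
(360, 252) [0.6223 0.3898 0.01  ]
(273, 255) [0.6195 0.2877 0.01  ]
(205, 350) [0.7498 0.1832 0.    ] [0.6185 0.2629 0.2   ]
(320, 345) [0.7519 0.335  0.    ] [0.6196 0.3413 0.2   ]
(400, 320) [0.7214 0.4396 0.    ] [0.6039 0.3953 0.2   ]
```

View pics/w1c.png

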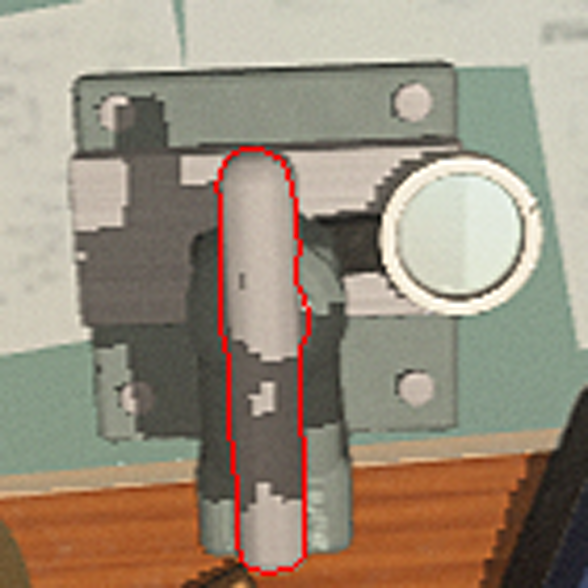

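The foot measures 98–100 mm at yaw about −0.03, and the bar's yaw is about −0.035. So the handle starts at about 0 and the target turn is about 1.42 rad. Descending now and closing.

```bash
python3 -m crank '[[[0,-0.15,-2.5,0,0,0.03,8.5],[0,0,-2.5,0,0,0,8.5],[0,0,-2.5,0,0,0,8.5],[0,0,-2.5,0,0,0,8.5],[0,0,-2.5,0,0,0,6],[0,0,-2,0,0,0,5],[0,0,0,0,0,0,4],[0,0,0,0,0,0,3]]]' 60
python3 -c "
from h import *
s=get_state(); print(s['tcp_pos'],s['wrist_force'],s['torque'],s['joint_pos'])
save(camera('wrist'),'wrist2.png')"
```

```text
time: 3.8
tcp_pos: [0.5589, 0.3412, 0.127]
tcp_rot: [[-0.999, 0.035, 0.001], [0.035, 0.999, 0.0], [-0.001, 0.0, -1.0]]
wrist_force: [0.1, 0.2, 0.1]
grip_width: 0.0299
[0.55894933 0.34116759 0.12697292] [0.13527649 0.22821887 0.12066765] [ 0.00960368 -0.01508428 -0.03846075] [-0.58985011  0.63459987 -0.06875129  1.8509568   0.06677759  0.6574127
  0.83806734]
```

View pics/wrist2.png

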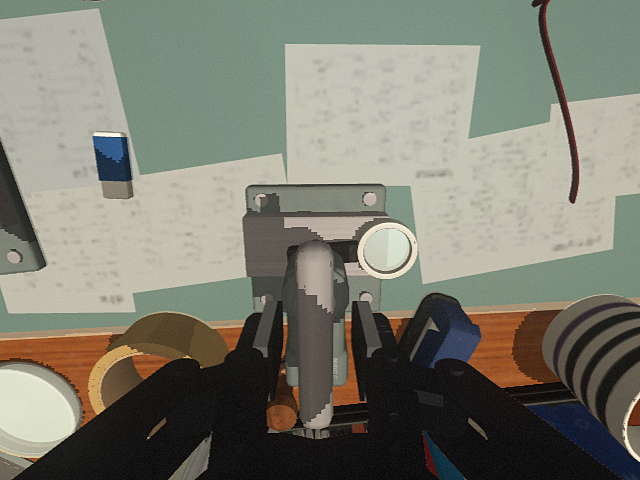

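The bar (columns 302–333) sits midway between the fingers (inner faces at columns 283 and 352). Closing.

```bash
python3 -m crank '[[[0,0,0,0,0,0,1.2],[0,0,0,0,0,0,1.0],[0,0,0,0,0,0,0.8],[0,0,0,0,0,0,0.8],[0,0,0,0,0,0,0.8]]]' 60
python3 -c "
from h import *
s=get_state(); print(s['tcp_pos'],s['wrist_force'],s['torque'],s['grip_width'],s['tcp_rot'])"
```

```text
time: 4.47
tcp_pos: [0.5591, 0.3404, 0.1275]
tcp_rot: [[-0.999, 0.035, 0.001], [0.035, 0.999, 0.0], [-0.001, 0.0, -1.0]]
wrist_force: [0.0, -1.9, 4.8]
grip_width: 0.0131
[0.55909159 0.34044942 0.12749834] [ 0.03070575 -1.87711272  4.81033527] [-0.49161807  0.23651643  0.0537162 ] 0.013141482191323954 [[-9.99379879e-01  3.51914850e-02  1.19048424e-03]
 [ 3.51917273e-02  9.99380563e-01  1.83213799e-04]
 [-1.18329925e-03  2.24995381e-04 -9.99999275e-01]]
```

Gripped. Turning clockwise in two legs to get the free-running torque as a baseline.

```bash
cat > st.py <<'E'
from h import *
s=get_state(); R=np.array(s["tcp_rot"]); yaw=np.arctan2(-R[1,0],-R[0,0])
print("t",round(s["time"],2),"yaw",round(yaw,4),"turn",round(-0.035-yaw,4),"pos",np.round(s["tcp_pos"],4),"F",np.round(s["wrist_force"],2),"T",np.round(s["torque"],3),"w",round(s["grip_width"],4),"j7",round(s["joint_pos"][6],2))
E
python3 -m crank '[[[0,0,0,0,0,-0.1,0.8],[0,0,0,0,0,-0.1,0.8],[0,0,0,0,0,-0.1,0.8],[0,0,0,0,0,-0.1,0.8]]]' >/dev/null; python3 st.py
python3 -m crank '[[[0,0,0,0,0,-0.1,0.8],[0,0,0,0,0,-0.1,0.8],[0,0,0,0,0,-0.1,0.8],[0,0,0,0,0,-0.1,0.8]]]' >/dev/null; python3 st.py
```

```text
t 4.97 yaw -0.4384 turn 0.4034 pos [0.559  0.3402 0.1275] F [-1.74 -3.5   6.25] T [-0.731  0.293  0.077] w 0.013 j7 0.54
t 5.47 yaw -0.8384 turn 0.8034 pos [0.5588 0.3399 0.1275] F [-2.55 -4.64  6.27] T [-0.863  0.404  0.126] w 0.013 j7 0.25
```

```bash
python3 -m crank '[[[0,0,0,0,0,-0.05,0.8],[0,0,0,0,0,-0.05,0.8]]]' >/dev/null; python3 st.py
for i in 1 2 3; do python3 -m crank '[[[0,0,0,0,0,-0.05,0.8],[0,0,0,0,0,-0.05,0.8]]]' >/dev/null; python3 st.py; done
```

```text
t 5.72 yaw -0.9368 turn 0.9018 pos [0.5588 0.3398 0.1275] F [-2.72 -3.54  7.84] T [-0.889  0.448  0.151] w 0.0131 j7 0.18
t 5.97 yaw -1.0367 turn 1.0017 pos [0.5587 0.3398 0.1275] F [-1.98 -4.53  8.28] T [-0.914  0.458  0.217] w 0.0129 j7 0.11
t 6.22 yaw -1.1367 turn 1.1017 pos [0.5586 0.3398 0.1275] F [-2.9  -4.39  7.37] T [-0.978  0.515  0.151] w 0.013 j7 0.03
t 6.47 yaw -1.2366 turn 1.2016 pos [0.5586 0.3398 0.1275] F [-3.01 -3.34  7.5 ] T [-1.039  0.608  0.175] w 0.0129 j7 -0.04
```

```bash
for i in 1 2; do python3 -m crank '[[[0,0,0,0,0,-0.04,0.8],[0,0,0,0,0,-0.04,0.8]]]' >/dev/null; python3 st.py; done
for i in 1 2 3 4; do python3 -m crank '[[[0,0,0,0,0,-0.01,0.8]]]' >/dev/null; python3 st.py; done
```

```text
t 6.72 yaw -1.3162 turn 1.2812 pos [0.5585 0.3397 0.1275] F [-4.32 -4.58  8.36] T [-1.     0.613  0.194] w 0.0129 j7 -0.1
t 6.97 yaw -1.3962 turn 1.3612 pos [0.5585 0.3397 0.1275] F [-3.75 -5.3   8.73] T [-1.064  0.622  0.23 ] w 0.0128 j7 -0.15
t 7.1 yaw -1.4056 turn 1.3706 pos [0.5585 0.3397 0.1275] F [-3.81 -4.13  8.6 ] T [-1.01   0.647  0.219] w 0.0126 j7 -0.16
t 7.22 yaw -1.4151 turn 1.3801 pos [0.5584 0.3397 0.1275] F [-4.36 -6.1   8.61] T [-1.019  0.666  0.255] w 0.0128 j7 -0.17
t 7.35 yaw -1.4252 turn 1.3902 pos [0.5584 0.3397 0.1275] F [-2.75 -4.43  9.18] T [-0.955  0.693  0.258] w 0.0128 j7 -0.18
t 7.47 yaw -1.4351 turn 1.4001 pos [0.5584 0.3397 0.1275] F [-3.4  -4.83  8.74] T [-1.008  0.746  0.246] w 0.0129 j7 -0.18
```

```bash
for i in 1 2 3 4; do python3 -m crank '[[[0,0,0,0,0,-0.01,0.8]]]' >/dev/null; python3 st.py; done
for i in 1 2; do python3 -m crank '[[[0,0,0,0,0,0,0.8]]]' >/dev/null; python3 st.py; done
```

```text
t 7.6 yaw -1.4451 turn 1.4101 pos [0.5584 0.3397 0.1275] F [-3.29 -4.81  8.45] T [-1.026  0.661  0.258] w 0.0131 j7 -0.19
t 7.72 yaw -1.4551 turn 1.4201 pos [0.5585 0.3397 0.1275] F [-3.52 -3.58  8.61] T [-1.086  0.633  0.243] w 0.0128 j7 -0.2
t 7.85 yaw -1.4651 turn 1.4301 pos [0.5584 0.3397 0.1275] F [-3.27 -4.87  9.38] T [-1.001  0.625  0.209] w 0.0131 j7 -0.2
t 7.97 yaw -1.4751 turn 1.4401 pos [0.5584 0.3397 0.1275] F [-3.54 -5.06  9.27] T [-0.979  0.69   0.267] w 0.0128 j7 -0.21
t 8.1 yaw -1.4751 turn 1.4401 pos [0.5584 0.3397 0.1275] F [-3.41 -3.61  8.76] T [-1.065  0.656  0.108] w 0.0131 j7 -0.21
t 8.22 yaw -1.475 turn 1.44 pos [0.5584 0.3397 0.1275] F [-2.94 -5.29  8.62] T [-1.028  0.672  0.161] w 0.0133 j7 -0.21
```

Moving torque has risen by about 0.12 N m over the free-running level, and the turn is 1.44 rad; both correspond to about 28–30 N. Stopping here. I'll release and retreat straight up.

```bash
python3 -m crank '[[[0,0,0,0,0,0,2],[0,0,0,0,0,0,4],[0,0,0,0,0,0,5],[0,0,0,0,0,0,5],[0,0,2,0,0,0,5],[0,0,3,0,0,0,5],[0,0,4,0,0,0,5],[0,0,4,0,0,0,5],[0,0,2,0,0,0,5],[0,0,0,0,0,0,5],[0,0,0,0,0,0,5]]]'; python3 st.py
python3 - <<'E'
from h import *
im=camera("wrist"); ms=trace("wrist","clamp_a_grip")
for m in ms[:2]:
    v,u=np.nonzero(m["pixels"]); w=np.array([atz("wrist",(a,b),.148)[:2] for a,b in zip(u,v)])*1000
    print(round(m["confidence"],2),cv2.minAreaRect(w.astype(np.float32)))
a=camera("side"); b=camera("scene")
for n in ("side","scene"):
  for l,z in (("loupe",.03),("clamp_b_grip",.144)):
    for r in mark_of(n,l): print(n,l,np.round(r["at"],1),round(r["confidence"],2),np.round(atz(n,r["at"],z),3))
E=lambda i,x,y:cv2.resize(i[y:y+150,x:x+130],None,fx=2,fy=2,interpolation=cv2.INTER_CUBIC)
save(np.hstack([cv2.resize(im,(400,300)),E(a,215,230),][:1]+[E(a,215,230)[:300]]),"end.png")
E
```

```text
time: 9.6
tcp_pos: [0.5582, 0.3407, 0.2761]
tcp_rot: [[-0.096, 0.995, -0.001], [0.995, 0.096, -0.0], [-0.0, -0.001, -1.0]]
wrist_force: [-0.1, 0.2, 0.2]
grip_width: 0.0501
t 9.6 yaw -1.4747 turn 1.4397 pos [0.5582 0.3407 0.2761] F [-0.08  0.17  0.16] T [ 0.013 -0.015 -0.012] w 0.0501 j7 -0.29
0.85 ((558.4283447265625, 341.2425537109375), (16.814075469970703, 80.2484130859375), 6.016749382019043)
side loupe [279.1 344.1] 0.62 [0.561 0.37  0.03 ]
side clamp_b_grip [314.1 209.5] 0.85 [0.519 0.078 0.144]
scene loupe [212.3 306.1] 0.82 [0.561 0.361 0.03 ]
scene loupe [346.1 208.7] 0.29 [ 0.646 -0.049  0.03 ]
scene clamp_b_grip [344.1 206.4] 0.76 [0.532 0.069 0.144]
```

View pics/end.png

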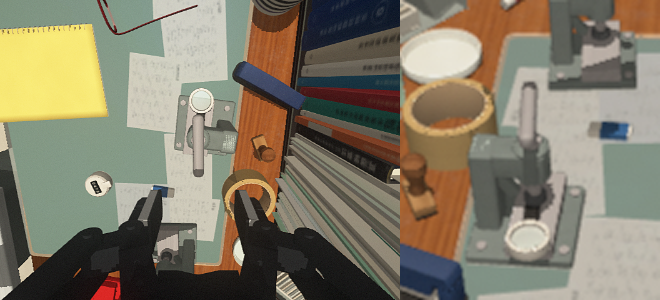

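After release the bar's yaw is −1.466, so the handle is at about 1.44 rad. The magnifier and clamp b are where they were, and nothing is being touched. Handing in.

```bash
python3 -c "from bench import *; print(sign_off())"
```

```text
the job is handed in; nothing more can be done
None
```

I turned the T-handle of the grey clamp holding the magnifier clockwise by about 1.44 rad, let go and lifted clear, then handed the job in at about 10 s.

- **Clamping force:** it should be about 28–30 N. The moving torque rose about 0.12 N m above the free-running level, and in the wrist picture the released handle stands at about 1.44 rad; the two agree. The single torque readings scatter by about 0.03 N m, and the column's direction is known only to about 0.03 rad. I did not measure the force directly.
- **Torque at rest:** two readings with the handle still were lower (0.11 and 0.16 N m). I took that as friction relaxing and did not turn further.
- **Rest of the scene:** the magnifier is within 4 mm of where it first measured, about the spread of the networks' marks. The empty clamp measured within 5 mm of its first reading in the side view, and I never went near it. The wrist force read about zero after release.

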